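# File the paint pots into the rail lane, tallest first

## Task

Push the three paint pots standing loose on the shelf into the lane between the plywood rails, in single file and one at a time: the tallest fully home against the end stop, then the middle one up against it, then the lowest up against that, each pushed right home before you bring the next. Slide them upright along the surface without lifting or tipping them, and don't shift anything else on the shelf.

Things in the scene. Friction and masses are not known exactly. Their poses are not given: they have to be found in the camera images.
- lane: Lane fixed to the surface: two parallel plywood rails 12 mm thick, 16 mm high, 84 mm apart inside, no floor. Origin: on the surface, mid-mouth, where the straight rails begin. +y runs inwards along the lane, x across it, z up. Straight rails from y = 0 to 262 mm; a block 30 mm high closes the far end, inner face at y = 250 mm. Home for the pots' centres: y = 212, 136 and 60 mm.
- lane_stop (a point): Middle of the inner face of the lane's end stop, at surface height (lane y = 250 mm). Axes as the lane's.
- lane_lead (a point): Lane axis at the outer tips of the lead-ins (lane y = -48 mm), at surface height. Ahead of the mouth each rail goes on as a lead-in of the same section, 51 mm long, splayed outwards by 28 degrees: inner faces from x = +-42 mm at y = 0 to +-66 mm at y = -48 mm; outer faces end at x = +-78 mm, y = -43 mm.
- pot_tall: Tallest paint pot: plain white upright cylinder 76 mm in diameter, with a flat grey lid 72 mm across forming its top 12 mm, 80 mm tall in all, 0.15 to 0.45 kg, loose on the table. Origin: centre of its underside; z up. Too wide to grasp; push it low down and it slides without tipping.
- pot_mid: Middle paint pot: plain white upright cylinder 76 mm in diameter, with a flat grey lid 72 mm across forming its top 12 mm, 66 mm tall in all, 0.15 to 0.45 kg, loose on the table. Origin: centre of its underside; z up. Too wide to grasp; push it low down and it slides without tipping.
- pot_low: Lowest paint pot: plain white upright cylinder 76 mm in diameter, with a flat grey lid 72 mm across forming its top 12 mm, 52 mm tall in all, 0.15 to 0.45 kg, loose on the table. Origin: centre of its underside; z up. Too wide to grasp; push it low down and it slides without tipping.
- dish: White ceramic mixing dish with six round wells, a slab 120 (x) by 84 (y) by 20 mm high, loose. Origin: centre of its underside. Leave it where it is.
- block: Cork sanding block 36 (x) by 66 (y) by 26 mm high, loose. Origin: centre of its underside. Leave it where it is.
- sculpt_tool: Stainless sculpting tool lying along its x axis, about 162 mm long (x from -77 to 85 mm), 12 mm wide, 10 mm high, loose. Origin: under the middle of its handle. Leave it where it is.
- mug: Round blue ceramic water cup, 74 mm across the rim, 80 mm high, loose. Origin: centre of its underside. Leave it where it is. Further back stand only fixed things out of the job: a clear brush stand and a turntable rack of smaller pots, both more than 0.72 m ahead of the robot base.
- mat: Green cutting mat offcut 100 (x) by 200 (y) by 3 mm, fixed to the surface. Origin: centre of its underside.
There are look-alikes about, which are no part of the job. What is shaped like the pot_tall but green or purple is not meant.

How it is judged:
By the outcome, as a careful person would: the job done as asked, in the order asked, and still so for the second after the job is handed in, with the robot touching nothing.
It also fails if it takes over 72 s, if anything falls off the work surface, if the arm or the gripper's body presses on something with over 40 N, if the wrist force passes 120 N, or if a joint passes its speed limit or range.

## Robot

A 6-joint arm with a two-finger parallel gripper is mounted at the origin on the work surface. World frame = base frame: x ahead of the robot, y to its left, z up, the work surface at z = 0. Lengths are in mm, angles in rad, forces in N, time in s.
With the tool pointing down it reaches from about 275 to 825 mm from the base axis. Payload 4.9 kg.
Tool frame: the origin (TCP) lies at the very end of the fingers, on their centre line; the grasp point (between the pads) lies 19 mm behind it; z points along the fingers, y is the line along which they close (so a half turn about z gives the same grasp; the last joint's range is limited). The gripper opens to 85 mm and grips with 20 to 120 N. Pads are 22 mm wide; open, the fingers measure 114 mm over their backs; the gripper's body (76 mm by 85 mm) begins 54 mm behind the grasp point. The pads swing forward as they close: fully open they stand 13 mm farther back than shut.
Start: joints at [1.175, 0.326, -0.193, 1.052, 0, 1.437], TCP at [142.344, 531.278, 210.181] pointing down, gripper open.
Joint ranges: [-2.65, 2.65], [-0.97, 1.79], [-1.3, 1.35], [-1.93, 2.1], [-1.47, 1.37], [-3.14, 3.14]. Speed limits (rad/s): [2.57, 2.57, 3.14, 3.14, 3.14, 3.14].

## Interface

Orientations are given as a 3x3 rotation matrix whose columns are the frame's x, y, z axes.
In Python, from rig import ctrl gives the robot as it stands. The module is installed in compiled form; this text tells all that it offers.
- The arm moves only by the shell command python3 -m handwheel 'ROWS' [FORCE]. ROWS is JSON, one flat list of numbers, 7 for each row, row after row: the shift along the world's x, y, z in mm, then the turn, a rotation vector about the world's x, y, z in degrees, then the finger opening in mm, from 0 to 85.4. In form: [x, y, z, ax, ay, az, jaw, x, y, z, ax, ay, az, jaw, ...]. A call has 1 to 8 rows; each row is the pose to reach, as a shift and turn from the pose commanded when the call began; what a row does not reach only later rows make up. A row lasts 1/10 s, in which the tool goes at most 50 mm and 8.59 degrees, less where a joint would pass 70% of its speed; a pose out of reach is approached as far as the arm can. A call with a gripper value outside its range is refused whole. The fingers move at their own pace and stop on an object; FORCE is the grip in N (left out, the last holds). Time passes only in rows, so rows that repeat a pose let the fingers close. It gives the time, the measured TCP pose, the force, the opening and the grip force at its end, in the units of the state.
- ctrl.read_state(): the state, without advancing time (a new reading comes with each control period).
- ctrl.snapshot(name): name is "side" or "top"; returns a dict with "color" (420x560x3 uint8, red, green, blue), "vertical_fov" (degrees; the focal length in pixels is half the picture's height over the tangent of half this angle, whatever the lens; pixels are square), "cx", "cy" (the principal point, pixels), "D" ([k1, k2, p1, p2, k3] as OpenCV has them; the pictures are not rectified), "pose" (4x4, takes a point from camera to world coordinates). Camera axes: x right, y up, looking along -z (the intrinsics and any distortion apply to the point x, -y, -z); pixel columns grow to the right and rows downward; lengths in mm; the calibration is good to about 2 mm. A picture is of the moment at which its call begins. There is no depth.
- ctrl.job_done(): hands the job in; it is judged then, once.
The state is a dict: "clock": time; "joint_positions": joint angles; "joint_velocities": joint speeds; "joint_efforts": joint torques, N m; "ee_pos": TCP position; "tcp_rot": TCP orientation; "wrist_force": force on the tool from outside, world axes, zero at the start; "moment": the same for the moment, N m; "finger_gap": finger opening in mm; "grip_force": force on a finger pad.
Only numpy, scipy, OpenCV 4.12 (cv2) and the standard library are available. Lean on these libraries where they do the work, as an engineer would, in place of code of your own. Each camera call takes 0.05 s, during which the arm holds its last target. There are 200 camera calls.

## Working session

There is one attempt and no reset: what is moved stays moved. The work goes in short steps, Python scripts to look and compute and a shell command to move; the robot and the scene stay as the last step left them, time stands still between calls to the robot, and variables do not carry over. Pictures are saved under pics/ and viewed, at most 10 in all, crops included, and the job is handed in when it is done.

```bash
mkdir -p pics
cat > h.py <<'E'
import numpy as np, cv2, pickle
from rig import ctrl
def snap(n, save=None):
    s=ctrl.snapshot(n)
    if save: cv2.imwrite(f'pics/{save}.png', s['color'][:,:,::-1]); pickle.dump(s,open(f'pics/{save}.pkl','wb'))
    return s
def K(s):
    h=s['color'].shape[0]; f=h/2/np.tan(np.radians(s['vertical_fov'])/2)
    return np.array([[f,0,s['cx']],[0,f,s['cy']],[0,0,1.]])
def ray(s,uv,z):
    p=cv2.undistortPoints(np.array(uv,float).reshape(-1,1,2),K(s),np.array(s['D'],float)).reshape(-1,2)
    P=np.array(s['pose']); d=np.c_[p[:,0],-p[:,1],-np.ones(len(p))]@P[:3,:3].T; o=P[:3,3]
    return o+d*((z-o[2])/d[:,2])[:,None]
def proj(s,X):
    P=np.array(s['pose']); c=(np.array(X,float).reshape(-1,3)-P[:3,3])@P[:3,:3]
    c=c*[1,-1,-1]
    return cv2.projectPoints(c,np.zeros(3),np.zeros(3),K(s),np.array(s['D'],float))[0].reshape(-1,2)
E
python3 - <<'E'
from h import *
for n in('top','side'):
    s=snap(n,n+'0'); print(n,s['vertical_fov'],s['cx'],s['cy'],s['D'],np.round(s['pose'],3).tolist())
st=ctrl.read_state(); print(st['clock'],st['ee_pos'],np.round(st['tcp_rot'],3).tolist())
E
```

```text
top 52.32291687409617 281.21496114992715 206.05341385219594 [-0.136228  0.        0.        0.        0.      ] [[-0.012, 0.984, -0.177, 358.356], [-1.0, -0.011, 0.008, -44.134], [0.006, 0.177, 0.984, 995.251], [0.0, 0.0, 0.0, 1.0]]
side 46.975057801277764 268.11919375455636 216.3319041836333 [-0.10579177  0.          0.          0.          0.        ] [[-0.999, 0.024, -0.03, 486.567], [-0.039, -0.67, 0.742, 890.077], [-0.003, 0.742, 0.67, 867.899], [0.0, 0.0, 0.0, 1.0]]
0.1 [142.10898693 530.74181695 209.45885338] [[-0.966, 0.259, -0.001], [0.259, 0.966, -0.001], [0.0, -0.002, -1.0]]
```

View pics/top0.png

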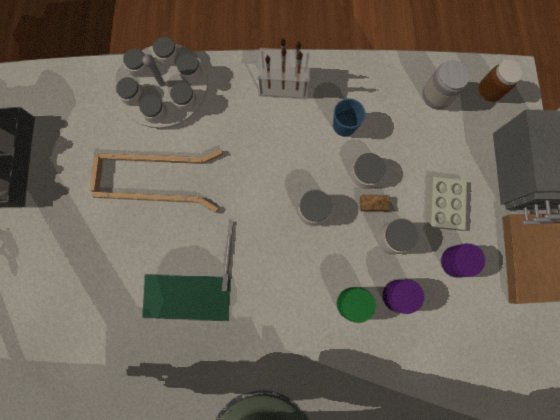

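View pics/side0.png

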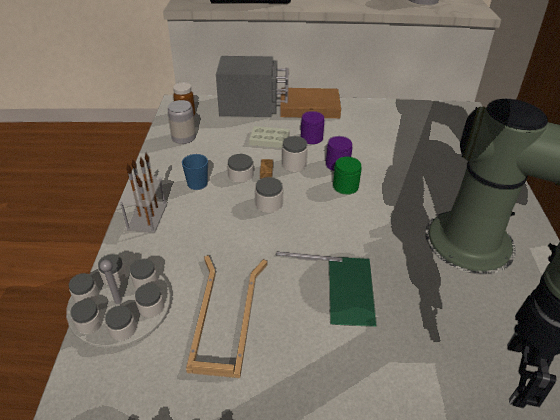

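Top picture: the lane opens right with mouth near (200,178) and its stop at (95,177). The white pots are at (315,207), (369,170) and (400,236). Look-alikes are green at (356,305), purple at (404,296) and (463,260), the jar at (450,85), and small rack pots at around (160,80). In the side picture the white pots are at (269,194), (240,168) and (294,154). The one at (294,154) looks tallest; I'll check that in a crop.

Run:
```python
from h import *
a=cv2.imread('pics/top0.png')[145:265,285:445]; b=cv2.imread('pics/side0.png')[125:225,210:370]
a=cv2.resize(a,None,fx=3.5,fy=3.5,interpolation=cv2.INTER_CUBIC)[:, :400*2]
b=cv2.resize(b,None,fx=3.5,fy=3.5,interpolation=cv2.INTER_CUBIC)
cv2.imwrite('pics/crop1.png',np.vstack([a[:420],b])[:, :560] if 0 else cv2.resize(np.vstack([a,b]),None,fx=.77,fy=.77))
l=cv2.imread('pics/top0.png')[135:225,80:240]; cv2.imwrite('pics/lane.png',cv2.resize(l,None,fx=5,fy=5,interpolation=cv2.INTER_CUBIC))
```

```text
(no output)
```

View pics/crop1.png

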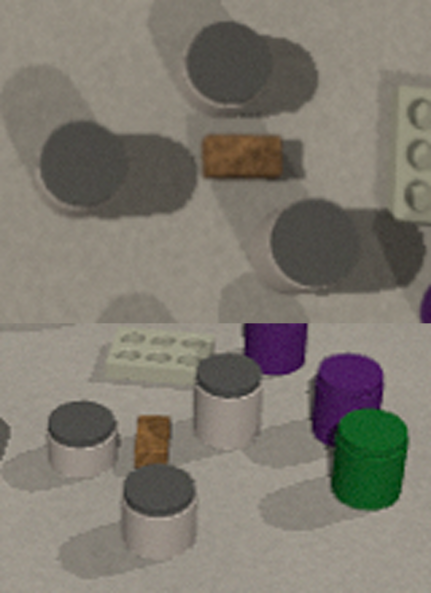

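View pics/lane.png

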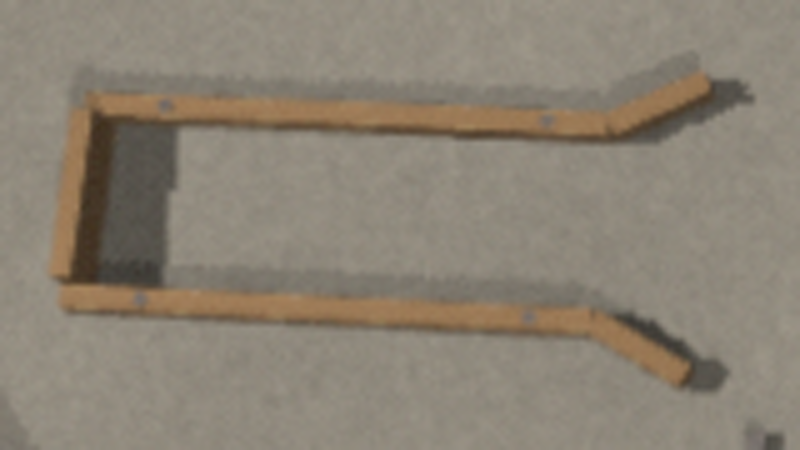

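Crop: the top lids centre near (401.5,235), (316,206) and (370,168). In the side view the pot at (294,144) is clearly the tallest, the front one at (269,183) is middle and the left one at (240,161) is lowest, with purple and green to the right. The lane's tips, knees and far corners are clear in the lane crop.

```bash
cat >> h.py <<'E'
def lids(s,seeds,tol=9):
    g=cv2.medianBlur(cv2.cvtColor(s['color'],cv2.COLOR_RGB2GRAY),3); out=[]
    for u,v in seeds:
        ref=np.median(g[int(v)-3:int(v)+4,int(u)-3:int(u)+4])
        m=(abs(g.astype(float)-ref)<tol).astype(np.uint8); m=cv2.morphologyEx(m,cv2.MORPH_OPEN,np.ones((3,3),np.uint8))
        _,lab,st,ce=cv2.connectedComponentsWithStats(m); k=lab[int(v),int(u)]
        out.append((*np.round(ce[k],1),*st[k][2:]))
    return out
E
python3 - <<'E'
from h import *
from scipy.optimize import least_squares
t=pickle.load(open('pics/top0.pkl','rb')); s=pickle.load(open('pics/side0.pkl','rb'))
ts=[(401.5,235),(316,206),(370,168)]; ss=[(294.6,144),(269,183),(240,161)]
lt=lids(t,ts); ls=lids(s,ss)
print(lt);print(ls)
for i,h in enumerate((80,66,52)):
    print(h,'seed',np.round(ray(t,ts[i],h),1)[0][:2],'top',np.round(ray(t,lt[i][:2],h),1)[0][:2],'side',np.round(ray(s,ls[i][:2],h),1)[0][:2])
px=np.array([(705,72),(712,88),(683,386),(691,371),(90,93),(66,300),(612,133),(595,309),(93,110),(60,290)])[:8]/5+[80,135]-.4
L=np.array([(78,-43),(66,-48),(-78,-43),(-66,-48),(54,262),(-54,262),(42,0),(-42,0)])
w=ray(t,px,16)[:,:2]
def tf(p):
    c,q=np.cos(p[2]),np.sin(p[2]); return L@np.array([[c,q],[-q,c]])+p[:2]
r=least_squares(lambda p:(tf(p)-w).ravel(),[430,150,0],loss='soft_l1'); print(r.x,np.degrees(r.x[2]));print(np.round(tf(r.x)-w,1).tolist())
print('others',np.round(ray(t,[(376,203),(362,197),(390,211)],26)[:,:2]).tolist(), 'dish',np.round(ray(t,[(433,176),(468,180),(430,227),(466,230)],20)[:,:2]).tolist(),'green',np.round(ray(t,[(356,305),(404,296),(463,260)],80)[:,:2]).tolist(),'tool',np.round(ray(t,[(231,221),(225,290)],8)[:,:2]).tolist(), 'mug',np.round(ray(t,[(349,110)],80)[:,:2]))
E
```

```text
[(np.float64(406.1), np.float64(235.6), np.int32(47), np.int32(32), np.int32(1056)), (np.float64(326.3), np.float64(206.8), np.int32(57), np.int32(34), np.int32(1321)), (np.float64(374.0), np.float64(169.3), np.int32(44), np.int32(35), np.int32(962))]
[(np.float64(294.4), np.float64(143.0), np.int32(24), np.int32(14), np.int32(255)), (np.float64(268.0), np.float64(184.4), np.int32(26), np.int32(23), np.int32(407)), (np.float64(239.7), np.float64(161.3), np.int32(25), np.int32(17), np.int32(295))]
80 seed [ 456.2 -312.5] top [ 454.7 -322.7] side [ 457.7 -305.2]
66 seed [ 524.9 -128.3] top [ 522.9 -151.1] side [ 528.2 -124.5]
52 seed [ 614.8 -256.6] top [ 611.6 -265.7] side [ 614.9 -246.9]
[602.25565223 138.71636769  -6.34453171] -363.51489012542174
[[2.4, -0.8], [-1.8, -1.5], [-0.9, 0.9], [3.7, -1.2], [1.4, 1.1], [-3.0, 3.4], [-1.1, 0.3], [0.6, -0.5]]
others [[538.0, -272.0], [552.0, -240.0], [518.0, -304.0]] dish [[603.0, -417.0], [593.0, -504.0], [480.0, -400.0], [472.0, -488.0]] green [[309.0, -207.0], [325.0, -311.0], [399.0, -449.0]] tool [[502.0, 66.0], [343.0, 79.0]] mug [[ 745. -209.]]
```

```bash
cat >> h.py <<'E'
from scipy.optimize import minimize
def fitpot(imgs,x0,h):
    a=np.linspace(0,2*np.pi,72,endpoint=False); c=np.c_[np.cos(a),np.sin(a),0*a]
    G=[cv2.GaussianBlur(cv2.cvtColor(s['color'],cv2.COLOR_RGB2GRAY),(0,0),.8).astype(np.float32) for s in imgs]
    def samp(i,p,r):
        uv=proj(imgs[i],np.r_[p,h]+c*r).astype(np.float32); return cv2.remap(G[i],uv[:,:1],uv[:,1:],1)[:,0]
    def cost(p): return -sum(np.clip(samp(i,p,39)-samp(i,p,33),-5,40).mean() for i in range(len(imgs)))
    g=[(cost([x0[0]+dx,x0[1]+dy]),x0[0]+dx,x0[1]+dy) for dx in range(-24,25,3) for dy in range(-24,25,3)]
    return minimize(cost,min(g)[1:],method='Nelder-Mead').x
P0={'tall':(80,(456,-310)),'mid':(66,(526,-126)),'low':(52,(615,-252))}
E
python3 - <<'E'
from h import *
t=pickle.load(open('pics/top0.pkl','rb')); s=pickle.load(open('pics/side0.pkl','rb'))
for n,(h,x) in P0.items(): print(n,*[np.round(fitpot(i,x,h),1) for i in ([t],[s],[t,s])])
# lane in side view, model overlay
yaw=np.radians(-3.5);c,q=np.cos(yaw),np.sin(yaw)
W=lambda L:np.c_[np.array(L,float)@np.array([[c,q],[-q,c]])+[602,138.7],np.full(len(L),16.)]
segs=[[(42,262),(42,0),(66,-48)],[(-42,262),(-42,0),(-66,-48)],[(54,262),(54,3)],[(-54,262),(-54,3)]]
o=[]
for im,(x,y,w,hh),f in((t,(80,130,160,100),5),(s,(180,245,100,140),3)):
    I=cv2.resize(im['color'][y:y+hh,x:x+w,::-1],None,fx=f,fy=f,interpolation=cv2.INTER_CUBIC)
    for g in segs: cv2.polylines(I,[((proj(im,W(g))+.5-[x,y])*f).astype(int)],False,(0,0,255),1)
    o.append(I)
b=np.zeros((600,800,3),np.uint8); b[:400,:640]=o[0][:400,:640]*1; I=cv2.resize(np.hstack([cv2.resize(o[0],(640,400)),cv2.resize(o[1],(286,400))]),(800,346)); cv2.imwrite('pics/lane2.png',I)
E
```

```text
tall [ 458.2 -313.3] [ 459.7 -295.6] [ 457.7 -311.5]
mid [ 527.1 -127.5] [ 526.1 -113.3] [ 527.  -126.7]
low [ 615.9 -255.4] [ 614.8 -241. ] [ 615.6 -253.9]
```

View pics/lane2.png

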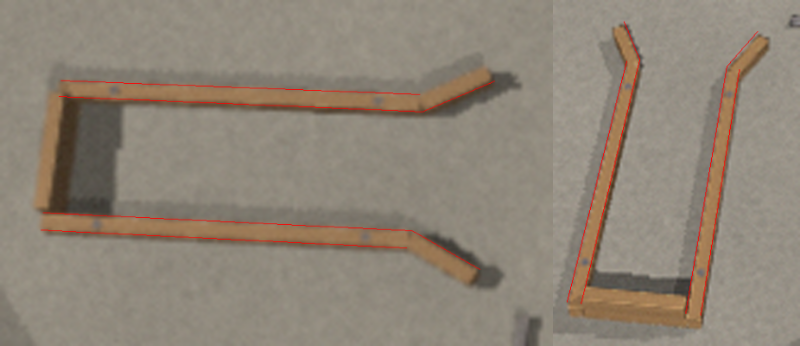

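The top overlay fits within about 1–2 mm, putting the lane mouth at about (601,139) with heading (0.061,0.998). The pots are tall (458,-313), mid (527,-127) and low (615.5,-255). The tall pot will go around mid at low x, past the tool tip and onto the lane axis, pushed with half-open fingers as a cradle.

```bash
python3 -m handwheel '[218,-328,-30,0,0,-63,40,218,-328,-30,0,0,-63,40,218,-328,-30,0,0,-63,40,218,-328,-30,0,0,-63,40,218,-328,-30,0,0,-63,40,218,-328,-30,0,0,-63,40,218,-328,-30,0,0,-63,40,218,-328,-30,0,0,-63,40]'
python3 -m handwheel '[80,-385,0,0,0,0,40,80,-385,0,0,0,0,40,80,-385,0,0,0,0,40,80,-385,0,0,0,0,40,80,-385,0,0,0,0,40,80,-385,0,0,0,0,40,80,-385,0,0,0,0,40,80,-385,0,0,0,0,40]'
python3 -m handwheel '[30,-190,-50,0,0,0,40,30,-190,-50,0,0,0,40,30,-190,-50,0,0,0,40,30,-190,-50,0,0,0,40,30,-190,-50,0,0,0,40,30,-190,-50,0,0,0,40]'
python3 - <<'E'
from h import *
st=ctrl.read_state(); print(st['clock'],np.round(st['ee_pos'],1),np.round(st['tcp_rot'],3).tolist(),st['finger_gap'],st['joint_positions'],st['wrist_force'])
E
```

```text
clock: 0.9
ee_pos: [361.0, 201.2, 180.0]
tcp_rot: [[-0.204, 0.979, 0.0], [0.979, 0.204, -0.0], [-0.0, 0.0, -1.0]]
wrist_force: [-0.2, 1.3, 0.3]
finger_gap: 39.8
grip_force: 0.0
clock: 1.7
ee_pos: [440.3, -184.3, 180.0]
tcp_rot: [[-0.206, 0.978, 0.0], [0.978, 0.206, -0.0], [-0.0, 0.0, -1.0]]
wrist_force: [1.9, 0.7, -0.6]
finger_gap: 40.3
grip_force: 0.0
clock: 2.3
ee_pos: [469.4, -371.9, 128.7]
tcp_rot: [[-0.206, 0.979, -0.002], [0.979, 0.206, 0.002], [0.003, -0.001, -1.0]]
wrist_force: [-0.3, 0.7, -1.0]
finger_gap: 40.3
grip_force: 0.0
2.3 [ 469.4 -371.9  128.7] [[-0.206, 0.979, -0.002], [0.979, 0.206, 0.002], [0.003, -0.001, -1.0]] 40.29845215129796 [-7.93407418e-01  4.80169435e-01 -1.75114457e-01  9.18430070e-01
  3.11333761e-04  5.69760783e-01] [-0.29785241  0.70091466 -0.9549939 ]
```

```bash
python3 -m handwheel '[0,0,-45,0,0,0,40,0,0,-85,0,0,0,40,0,0,-107,0,0,0,40,0,0,-114,0,0,0,40,-1,5,-114,0,0,0,40,-2,10,-114,0,0,0,40,-3,15,-114,0,0,0,40,-4,20,-114,0,0,0,40]'
python3 -m handwheel '[-1,6,0,0,0,0,40,-3,14,0,0,0,0,40,-5,24,0,0,0,0,40,-7,34,0,0,0,0,40,-9,44,0,0,0,0,40,-11,52,0,0,0,0,40,-12,58,0,0,0,0,40,-13,62,0,0,0,0,40]'
python3 - <<'E'
from h import *
t=snap('top','t1'); print(fitpot([t],(445,-250),80))
E
```

```text
clock: 3.1
ee_pos: [467.1, -352.3, 17.8]
tcp_rot: [[-0.208, 0.978, 0.002], [0.978, 0.208, -0.003], [-0.003, 0.001, -1.0]]
wrist_force: [-0.3, -1.0, 1.3]
finger_gap: 39.9
grip_force: 1.0
clock: 3.9
ee_pos: [453.1, -288.9, 16.1]
tcp_rot: [[-0.208, 0.978, -0.0], [0.978, 0.208, 0.0], [0.0, -0.0, -1.0]]
wrist_force: [0.8, -3.3, 1.1]
finger_gap: 40.2
grip_force: 1.3
[ 445.17603647 -246.85347827]
```

```bash
python3 -m handwheel '[-1,6,0,0,0,0,40,-3,15,0,0,0,0,40,-5,26,0,0,0,0,40,-8,38,0,0,0,0,40,-10,50,0,0,0,0,40,-13,62,0,0,0,0,40,-15,74,0,0,0,0,40,-18,86,0,0,0,0,40]'
python3 -m handwheel '[-2,12,0,0,0,0,40,-5,24,0,0,0,0,40,-8,36,0,0,0,0,40,-10,48,0,0,0,0,40,-12,58,0,0,0,0,40,-14,66,0,0,0,0,40,-15,71,0,0,0,0,40,-15,73,0,0,0,0,40]'
python3 - <<'E'
from h import *
t=snap('top','t2'); print(fitpot([t],(412,-88),80),fitpot([t],(527,-127),66));
E
```

```text
clock: 4.75
ee_pos: [435.1, -202.5, 16.2]
tcp_rot: [[-0.208, 0.978, -0.0], [0.978, 0.208, 0.0], [0.0, -0.0, -1.0]]
wrist_force: [-0.6, -0.1, -1.0]
finger_gap: 39.9
grip_force: 0.6
clock: 5.55
ee_pos: [420.2, -130.3, 16.2]
tcp_rot: [[-0.208, 0.978, -0.0], [0.978, 0.208, -0.0], [-0.0, -0.0, -1.0]]
wrist_force: [-0.4, -1.5, -0.5]
finger_gap: 40.0
grip_force: 0.6
[411.39340311 -89.54899731] [ 527.2152624  -125.85236361]
```

```bash
python3 -m handwheel '[2,-11,0,0,0,0,40]'
python3 -m handwheel '[-7,-1,0,0,0,-8,40,-14,0,0,0,0,-16,40,-22,1,0,0,0,-24,40,-29,3,0,0,0,-32,40,-36,6,0,0,0,-40,40,-42,10,0,0,0,-48,40,-48,15,0,0,0,-56,40,-53,20,0,0,0,-64,40]'
python3 -m handwheel '[4,3,0,0,0,0,40,8,6,0,0,0,0,40,12,9,0,0,0,0,40,18,14,0,0,0,0,40,26,20,0,0,0,0,40,35,27,0,0,0,0,40,44,34,0,0,0,0,40,54,42,0,0,0,0,40]'
python3 -m handwheel '[9,7,0,0,0,0,40,18,14,0,0,0,0,40,28,22,0,0,0,0,40,37,29,0,0,0,0,40,46,36,0,0,0,0,40,53,41,0,0,0,0,40,57,45,0,0,0,0,40,59,46,0,0,0,0,40]'
python3 - <<'E'
from h import *
t=snap('top','t3'); print(fitpot([t],(515,-8),80),fitpot([t],(527,-127),66));
E
```

```text
clock: 5.7
ee_pos: [421.8, -140.9, 16.0]
tcp_rot: [[-0.21, 0.978, -0.001], [0.978, 0.21, 0.001], [0.001, -0.001, -1.0]]
wrist_force: [0.2, -0.1, -0.0]
finger_gap: 39.9
grip_force: 0.0
clock: 6.5
ee_pos: [369.5, -122.6, 16.2]
tcp_rot: [[0.792, 0.61, 0.0], [0.61, -0.792, -0.0], [0.0, 0.0, -1.0]]
wrist_force: [-0.2, -0.5, 0.1]
finger_gap: 39.9
grip_force: 0.0
clock: 7.3
ee_pos: [424.2, -79.0, 16.2]
tcp_rot: [[0.788, 0.616, -0.0], [0.616, -0.788, -0.0], [-0.0, -0.0, -1.0]]
wrist_force: [-1.0, -1.1, 0.2]
finger_gap: 40.0
grip_force: 0.9
clock: 8.1
ee_pos: [482.6, -33.3, 16.1]
tcp_rot: [[0.788, 0.616, -0.0], [0.616, -0.788, 0.0], [-0.0, -0.0, -1.0]]
wrist_force: [-1.6, -0.1, 2.3]
finger_gap: 40.2
grip_force: 1.1
[549.08200079 -37.9315837 ] [ 526.90094944 -127.20768821]
```

Run:
```python
from h import *
t=pickle.load(open('pics/t3.pkl','rb')); s=snap('side','s3')
print(fitpot([s],(516,-7),80))
a=cv2.resize(t['color'][120:270,180:380,::-1],None,fx=2,fy=2); b=cv2.resize(s['color'][120:270,180:380,::-1],None,fx=2,fy=2)
cv2.imwrite('pics/v3.png',np.hstack([a,b]))
```

```text
[518.41139717   3.54586506]
```

View pics/v3.png

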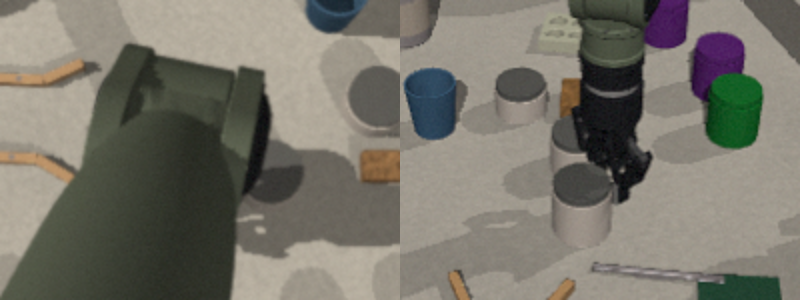

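Top view: the arm hides the tall pot. Side view: the tall pot, lid near (290,212) in the full picture, is cradled by the fingers; mid stands behind it untouched and the sculpting tool at (320,255) is clear. I'm carrying on.

```bash
python3 -m handwheel '[4,3,0,0,0,0,40,11,9,0,0,0,0,40,20,16,0,0,0,0,40,29,23,0,0,0,0,40,38,30,0,0,0,0,40,47,37,0,0,0,0,40,56,44,0,0,0,0,40,64,50,0,0,0,0,40]'
python3 -m handwheel '[7,5,0,0,0,0,40,11,9,0,0,0,0,40,14,11,0,0,0,0,40,15,12,0,0,0,0,40]'
python3 - <<'E'
from h import *
s=snap('side','s4'); print(fitpot([s],(596,66),80))
b=cv2.resize(s['color'][140:290,160:360,::-1],None,fx=3,fy=3); cv2.imwrite('pics/v4.png',b)
E
```

```text
clock: 9.0
ee_pos: [547.2, 17.1, 16.1]
tcp_rot: [[0.788, 0.616, 0.0], [0.616, -0.788, 0.0], [0.0, -0.0, -1.0]]
wrist_force: [-1.5, -1.0, -0.6]
finger_gap: 40.2
grip_force: 0.7
clock: 9.4
ee_pos: [561.4, 28.4, 16.1]
tcp_rot: [[0.788, 0.616, -0.0], [0.616, -0.788, -0.0], [-0.0, -0.0, -1.0]]
wrist_force: [-0.9, -1.9, -0.3]
finger_gap: 40.5
grip_force: 0.7
[596.83081438  64.42314077]
```

```bash
python3 -m handwheel '[-9,-7,0,0,0,0,40,-4,-13,0,0,0,8,40,2,-18,0,0,0,16,40,8,-22,0,0,0,24,40,15,-25,0,0,0,32,40,22,-27,0,0,0,40,40,30,-28,0,0,0,48.5,40]'
python3 -m handwheel '[0,5,0,0,0,0,40,1,10,0,0,0,0,40,1,16,0,0,0,0,40,2,25,0,0,0,0,40,2,36,0,0,0,0,40,3,48,0,0,0,0,40,4,60,0,0,0,0,40,4,72,0,0,0,0,40]'
python3 -m handwheel '[1,12,0,0,0,0,40,1,24,0,0,0,0,40,2,36,0,0,0,0,40,3,48,0,0,0,0,40,4,60,0,0,0,0,40,4,72,0,0,0,0,40,5,84,0,0,0,0,40,6,95,0,0,0,0,40]'
python3 - <<'E'
from h import *
s=snap('side','s5'); print(fitpot([s],(607,218),80))
b=cv2.resize(s['color'][190:390,150:350,::-1],None,fx=3,fy=3); cv2.imwrite('pics/v5.png',b)
E
```

```text
clock: 10.15
ee_pos: [590.8, -0.6, 16.3]
tcp_rot: [[0.056, 0.998, -0.0], [0.998, -0.056, 0.0], [0.0, -0.0, -1.0]]
wrist_force: [0.2, -0.5, -0.3]
finger_gap: 40.0
grip_force: 0.0
clock: 10.95
ee_pos: [595.4, 73.6, 16.2]
tcp_rot: [[0.061, 0.998, 0.0], [0.998, -0.061, 0.0], [0.0, 0.0, -1.0]]
wrist_force: [-0.1, -1.0, -0.3]
finger_gap: 40.2
grip_force: 0.7
clock: 11.75
ee_pos: [601.3, 168.3, 16.2]
tcp_rot: [[0.061, 0.998, -0.0], [0.998, -0.061, 0.0], [0.0, -0.0, -1.0]]
wrist_force: [-0.7, -1.5, 0.9]
finger_gap: 40.0
grip_force: 0.7
[605.06897305 217.76381498]
```

View pics/v5.png

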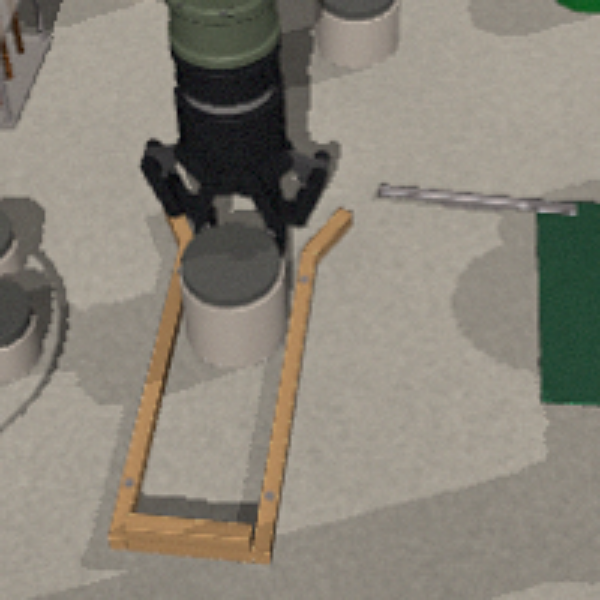

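The tall pot stands upright in the lane near (227,295), centred between the rails. Pushing it home.

```bash
python3 -m handwheel '[1,12,0,0,0,0,40,1,24,0,0,0,0,40,2,36,0,0,0,0,40,3,48,0,0,0,0,40,4,60,0,0,0,0,40,4,72,0,0,0,0,40,5,84,0,0,0,0,40,6,95,0,0,0,0,40]'
python3 -m handwheel '[1,10,0,0,0,0,40,1,17,0,0,0,0,40,1,22,0,0,0,0,40,2,26,0,0,0,0,40,2,29,0,0,0,0,40,2,32,0,0,0,0,40,2,34,0,0,0,0,40,2,36,0,0,0,0,40]'
python3 -m handwheel '[0,2,0,0,0,0,40,0,4,0,0,0,0,40,0,6,0,0,0,0,40,0,6,0,0,0,0,40]'
```

```text
clock: 12.6
ee_pos: [607.3, 263.4, 16.1]
tcp_rot: [[0.061, 0.998, -0.0], [0.998, -0.061, 0.0], [0.0, -0.0, -1.0]]
wrist_force: [0.3, -1.7, -0.0]
finger_gap: 40.6
grip_force: 0.9
clock: 13.4
ee_pos: [609.4, 298.2, 16.2]
tcp_rot: [[0.061, 0.998, -0.0], [0.998, -0.061, -0.0], [-0.0, -0.0, -1.0]]
wrist_force: [0.1, -1.1, 0.7]
finger_gap: 40.1
grip_force: 0.8
clock: 13.8
ee_pos: [609.4, 304.7, 16.2]
tcp_rot: [[0.061, 0.998, 0.0], [0.998, -0.061, 0.0], [0.0, 0.0, -1.0]]
wrist_force: [0.2, -0.3, -0.8]
finger_gap: 40.0
grip_force: 0.3
```

```bash
python3 -m handwheel '[0,1,0,0,0,0,40,0,2,0,0,0,0,40,0,3,0,0,0,0,40,0,3,0,0,0,0,40]'
python3 -m handwheel '[0,1,0,0,0,0,40,0,2,0,0,0,0,40,0,2,0,0,0,0,40]'
```

```text
clock: 14.2
ee_pos: [609.3, 307.4, 16.2]
tcp_rot: [[0.061, 0.998, -0.0], [0.998, -0.061, 0.0], [0.0, -0.0, -1.0]]
wrist_force: [-0.2, -0.2, -0.1]
finger_gap: 39.7
grip_force: 0.6
clock: 14.5
ee_pos: [609.3, 309.5, 16.2]
tcp_rot: [[0.061, 0.998, 0.0], [0.998, -0.061, 0.0], [0.0, 0.0, -1.0]]
wrist_force: [0.3, -0.8, 0.8]
finger_gap: 39.8
grip_force: 0.6
```

```bash
python3 -m handwheel '[0,1,0,0,0,0,40,0,2,0,0,0,0,40,0,2,0,0,0,0,40]'
python3 -m handwheel '[0,1,0,0,0,0,40,0,2,0,0,0,0,40,0,2,0,0,0,0,40]'
python3 - <<'E'
from h import *
s=snap('side','s6'); print(fitpot([s],(614,355),80))
E
```

```text
clock: 14.8
ee_pos: [609.4, 310.9, 16.2]
tcp_rot: [[0.061, 0.998, 0.0], [0.998, -0.061, -0.001], [-0.001, 0.0, -1.0]]
wrist_force: [-0.9, -4.0, 0.4]
finger_gap: 40.4
grip_force: 1.5
clock: 15.1
ee_pos: [609.3, 311.0, 16.3]
tcp_rot: [[0.062, 0.998, -0.0], [0.998, -0.062, -0.004], [-0.004, 0.0, -1.0]]
wrist_force: [-0.7, -8.2, 3.6]
finger_gap: 40.2
grip_force: 3.7
[613.34029153 358.3921444 ]
```

The tall pot is home: it stops at TCP y 311 with 8 N. Next I back off and go for mid.

```bash
python3 -m handwheel '[-1,-15,0,0,0,0,40,-2,-40,0,0,0,0,40,-4,-64,0,0,0,0,40,-4,-64,50,0,0,0,40,-4,-64,100,0,0,0,40,-15,-105,114,0,0,-6,40,-26,-150,114,0,0,-12,40,-37,-197,114,0,0,-18,40]'
python3 -m handwheel '[-67,-300,0,0,0,0,40,-67,-300,0,0,0,0,40,-67,-300,0,0,0,0,40,-67,-300,0,0,0,0,40,-67,-300,0,0,0,0,40,-67,-300,0,0,0,0,40,-67,-300,0,0,0,0,40,-67,-300,-20,0,0,0,40]'
python3 - <<'E'
from h import *
s=snap('side','s7'); print(fitpot([s],(614,355),80), fitpot([s],(526,-113),66),fitpot([s],(615,-241),52))
E
```

```text
clock: 15.95
ee_pos: [572.6, 115.7, 131.4]
tcp_rot: [[0.369, 0.929, 0.003], [0.929, -0.369, 0.002], [0.003, 0.002, -1.0]]
wrist_force: [1.2, -0.4, 0.1]
finger_gap: 40.1
grip_force: 0.0
clock: 16.75
ee_pos: [507.1, -186.7, 112.3]
tcp_rot: [[0.37, 0.929, 0.006], [0.929, -0.37, -0.002], [0.001, 0.006, -1.0]]
wrist_force: [-0.0, 0.1, 0.1]
finger_gap: 40.0
grip_force: 0.0
[612.83564527 358.07550081] [ 526.77690064 -113.58374146] [ 614.92894057 -241.03838127]
```

```bash
python3 -m handwheel '[-1,0,-45,0,0,0,40,-1,0,-80,0,0,0,40,-1,0,-94,0,0,0,40,-1,0,-94,0,0,0,40,1,5,-94,0,0,0,40,3,10,-94,0,0,0,40,5,15,-94,0,0,0,40,7,21,-94,0,0,0,40]'
python3 -m handwheel '[2,6,0,0,0,0,40,6,15,0,0,0,0,40,10,26,0,0,0,0,40,15,38,0,0,0,0,40,19,49,0,0,0,0,40,24,60,0,0,0,0,40,28,71,0,0,0,0,40,33,83,0,0,0,0,40]'
python3 -m handwheel '[4,11,0,0,0,0,40,9,22,0,0,0,0,40,13,33,0,0,0,0,40,18,45,0,0,0,0,40,22,56,0,0,0,0,40,26,67,0,0,0,0,40,31,78,0,0,0,0,40,34,86,0,0,0,0,40]'
python3 -m handwheel '[2,4,0,0,0,0,40,3,7,0,0,0,0,40,3,8,0,0,0,0,40]'
python3 - <<'E'
from h import *
s=snap('side','s8'); print(fitpot([s],(596,64),66))
E
```

```text
clock: 17.6
ee_pos: [513.1, -162.8, 17.2]
tcp_rot: [[0.366, 0.931, 0.001], [0.931, -0.366, -0.002], [-0.001, 0.002, -1.0]]
wrist_force: [-1.7, -1.5, 1.7]
finger_gap: 40.4
grip_force: 1.1
clock: 18.4
ee_pos: [545.5, -78.7, 16.1]
tcp_rot: [[0.366, 0.93, -0.0], [0.93, -0.366, -0.0], [-0.0, -0.0, -1.0]]
wrist_force: [-0.4, -3.3, 3.1]
finger_gap: 39.7
grip_force: 1.9
clock: 19.2
ee_pos: [579.7, 7.5, 16.1]
tcp_rot: [[0.366, 0.931, 0.0], [0.931, -0.366, 0.0], [0.0, -0.0, -1.0]]
wrist_force: [-1.0, -2.8, 1.5]
finger_gap: 39.5
grip_force: 1.6
clock: 19.5
ee_pos: [582.5, 14.4, 16.1]
tcp_rot: [[0.367, 0.93, 0.0], [0.93, -0.367, 0.0], [0.0, 0.0, -1.0]]
wrist_force: [-0.4, -2.1, 1.4]
finger_gap: 39.9
grip_force: 1.4
[599.32625758  62.98060188]
```

```bash
python3 -m handwheel '[-4,-10,0,0,0,0,40,3,-13,0,0,0,8.5,40,12,-14,0,0,0,17.5,40,12,-9,0,0,0,17.5,40,12,-4,0,0,0,17.5,40,12,2,0,0,0,17.5,40,13,10,0,0,0,17.5,40,13,20,0,0,0,17.5,40]'
python3 -m handwheel '[0,12,0,0,0,0,40,1,24,0,0,0,0,40,1,36,0,0,0,0,40,2,48,0,0,0,0,40,2,60,0,0,0,0,40,3,72,0,0,0,0,40,3,84,0,0,0,0,40,4,95,0,0,0,0,40]'
python3 -m handwheel '[1,12,0,0,0,0,40,1,24,0,0,0,0,40,2,36,0,0,0,0,40,3,48,0,0,0,0,40,4,60,0,0,0,0,40,4,70,0,0,0,0,40,5,78,0,0,0,0,40,5,84,0,0,0,0,40]'
python3 -m handwheel '[0,4,0,0,0,0,40,0,8,0,0,0,0,40,1,11,0,0,0,0,40,1,13,0,0,0,0,40]'
python3 - <<'E'
from h import *
s=snap('side','s9'); print(fitpot([s],(607,276),66),fitpot([s],(613,358),80))
E
```

```text
clock: 20.35
ee_pos: [595.0, 34.9, 16.1]
tcp_rot: [[0.071, 0.997, -0.0], [0.997, -0.071, -0.0], [-0.0, -0.0, -1.0]]
wrist_force: [-1.0, -1.1, -0.4]
finger_gap: 39.8
grip_force: 0.6
clock: 21.15
ee_pos: [599.2, 130.4, 16.1]
tcp_rot: [[0.07, 0.998, -0.0], [0.998, -0.07, 0.0], [-0.0, -0.0, -1.0]]
wrist_force: [0.2, -1.3, -0.9]
finger_gap: 39.8
grip_force: 0.7
clock: 21.95
ee_pos: [604.4, 214.0, 16.2]
tcp_rot: [[0.069, 0.998, 0.0], [0.998, -0.069, -0.0], [-0.0, 0.0, -1.0]]
wrist_force: [0.5, -1.8, -0.9]
finger_gap: 40.4
grip_force: 0.7
clock: 22.35
ee_pos: [605.4, 226.3, 16.2]
tcp_rot: [[0.07, 0.998, -0.0], [0.998, -0.07, -0.0], [-0.0, -0.0, -1.0]]
wrist_force: [-0.8, -1.3, -0.8]
finger_gap: 40.0
grip_force: 0.7
[609.15856944 275.75767068] [613.63916731 358.42648147]
```

```bash
python3 -m handwheel '[0,2,0,0,0,0,40,0,4,0,0,0,0,40,0,6,0,0,0,0,40,0,7,0,0,0,0,40,0,8,0,0,0,0,40,0,8,0,0,0,0,40]'
python3 -m handwheel '[0,1,0,0,0,0,40,0,2,0,0,0,0,40,0,2,0,0,0,0,40]'
python3 -m handwheel '[0,1,0,0,0,0,40,0,2,0,0,0,0,40,0,2,0,0,0,0,40]'
```

```text
clock: 23.0
ee_pos: [605.3, 234.5, 16.2]
tcp_rot: [[0.07, 0.998, 0.0], [0.998, -0.07, 0.0], [0.0, 0.0, -1.0]]
wrist_force: [-0.7, -0.3, -0.1]
finger_gap: 39.6
grip_force: 0.4
clock: 23.3
ee_pos: [605.3, 235.2, 16.2]
tcp_rot: [[0.07, 0.998, -0.0], [0.998, -0.07, -0.002], [-0.002, 0.0, -1.0]]
wrist_force: [0.6, -5.4, -0.4]
finger_gap: 40.0
grip_force: 2.2
clock: 23.6
ee_pos: [605.3, 235.3, 16.2]
tcp_rot: [[0.071, 0.997, -0.0], [0.997, -0.071, -0.006], [-0.006, 0.0, -1.0]]
wrist_force: [-0.1, -9.3, 2.0]
finger_gap: 40.1
grip_force: 4.1
```

```bash
python3 -m handwheel '[-1,-15,0,0,0,0,40,-2,-40,0,0,0,0,40,-4,-64,0,0,0,0,40,-4,-64,50,0,0,0,40,-4,-64,100,0,0,0,40,-3,-110,114,0,0,3,40,-2,-155,114,0,0,8,40,0,-203,114,0,0,8,40]'
python3 -m handwheel '[14,-350,0,0,0,0,40,14,-350,0,0,0,0,40,14,-350,0,0,0,0,40,14,-350,0,0,0,0,40,14,-350,0,0,0,0,40,14,-350,0,0,0,0,40,14,-350,0,0,0,0,40,14,-350,-20,0,0,0,40]'
python3 -m handwheel '[0,0,-20,0,0,0,40,0,0,-20,0,0,0,40]'
python3 - <<'E'
from h import *
t=snap('top','t10');s=snap('side','s10'); print(fitpot([s],(609,285),66),fitpot([s],(613,358),80),fitpot([t],(608,277),66),fitpot([t],(613,353),80),fitpot([s],(615,-241),52))
E
```

```text
clock: 24.4
ee_pos: [606.1, 34.7, 131.7]
tcp_rot: [[-0.073, 0.997, 0.003], [0.997, 0.073, 0.002], [0.002, 0.004, -1.0]]
wrist_force: [0.4, -0.5, -0.5]
finger_gap: 39.9
grip_force: 0.0
clock: 25.2
ee_pos: [621.2, -323.3, 113.0]
tcp_rot: [[-0.063, 0.998, 0.008], [0.998, 0.063, -0.005], [-0.006, 0.008, -1.0]]
wrist_force: [0.3, 0.7, -0.1]
finger_gap: 40.2
grip_force: 0.0
clock: 25.4
ee_pos: [617.2, -314.0, 86.9]
tcp_rot: [[-0.069, 0.998, -0.004], [0.998, 0.069, 0.004], [0.004, -0.003, -1.0]]
wrist_force: [-0.1, 0.1, -0.4]
finger_gap: 39.9
grip_force: 0.0
[600.59990547 263.64158324] [613.33082614 358.45709542] [609.34198521 272.10488416] [612.8866328  347.34368228] [ 614.97844628 -241.18589157]
```

```bash
python3 -m handwheel '[0,0,-40,0,0,0,40,0,0,-66,0,0,0,40,0,0,-74,0,0,0,40,0,5,-74,0,0,0,40,-1,10,-74,0,0,0,40,-1,15,-74,0,0,0,40,-1,20,-74,0,0,0,40,-2,28,-74,0,0,0,40]'
python3 -m handwheel '[-1,11,0,0,0,0,40,-1,23,0,0,0,0,40,-2,35,0,0,0,0,40,-3,47,0,0,0,0,40,-4,59,0,0,0,0,40,-5,71,0,0,0,0,40,-5,83,0,0,0,0,40,-6,95,0,0,0,0,40]'
python3 -m handwheel '[-1,12,0,0,0,0,40,-2,24,0,0,0,0,40,-2,36,0,0,0,0,40,-3,48,0,0,0,0,40,-4,60,0,0,0,0,40,-5,72,0,0,0,0,40,-5,84,0,0,0,0,40,-6,96,0,0,0,0,40]'
python3 -m handwheel '[-1,12,0,0,0,0,40,-2,24,0,0,0,0,40,-2,36,0,0,0,0,40,-3,48,0,0,0,0,40,-4,60,0,0,0,0,40,-5,70,0,0,0,0,40,-5,76,0,0,0,0,40,-5,79,0,0,0,0,40]'
python3 - <<'E'
from h import *
s=snap('side','s11'); print(fitpot([s],(599,38),52))
E
```

```text
clock: 26.3
ee_pos: [618.4, -287.6, 17.7]
tcp_rot: [[-0.069, 0.998, 0.002], [0.998, 0.069, -0.003], [-0.003, 0.002, -1.0]]
wrist_force: [0.4, -2.5, 2.4]
finger_gap: 40.1
grip_force: 1.3
clock: 27.1
ee_pos: [611.4, -190.8, 16.3]
tcp_rot: [[-0.07, 0.998, 0.0], [0.998, 0.07, -0.0], [-0.0, 0.0, -1.0]]
wrist_force: [1.1, -3.9, 5.1]
finger_gap: 39.8
grip_force: 2.4
clock: 27.9
ee_pos: [605.3, -94.7, 16.1]
tcp_rot: [[-0.07, 0.998, -0.0], [0.998, 0.07, 0.0], [0.0, -0.0, -1.0]]
wrist_force: [0.0, -3.9, 4.5]
finger_gap: 40.0
grip_force: 2.5
clock: 28.7
ee_pos: [600.0, -16.0, 16.0]
tcp_rot: [[-0.07, 0.998, -0.001], [0.998, 0.07, -0.0], [-0.0, -0.001, -1.0]]
wrist_force: [-0.7, -3.6, 3.7]
finger_gap: 40.1
grip_force: 2.4
[596.37688033  32.72422648]
```

```bash
python3 -m handwheel '[-1,10,0,0,0,0,40,-2,21,0,0,0,0,40,-2,31,0,0,0,0,40,-3,37,0,0,0,0,40,-3,40,0,0,0,0,40]'
python3 -m handwheel '[0,-8,0,0,0,0,40,-6,-8,0,0,0,-7.5,40,-6,-4,0,0,0,-7.5,40,-6,1,0,0,0,-7.5,40,-5,9,0,0,0,-7.5,40,-5,19,0,0,0,-7.5,40,-4,30,0,0,0,-7.5,40,-3,42,0,0,0,-7.5,40]'
python3 -m handwheel '[1,12,0,0,0,0,40,1,24,0,0,0,0,40,2,36,0,0,0,0,40,3,48,0,0,0,0,40,3,57,0,0,0,0,40,4,64,0,0,0,0,40,4,69,0,0,0,0,40,5,73,0,0,0,0,40]'
python3 -m handwheel '[0,3,0,0,0,0,40,0,6,0,0,0,0,40,0,9,0,0,0,0,40,0,11,0,0,0,0,40,0,13,0,0,0,0,40]'
python3 - <<'E'
from h import *
s=snap('side','s12'); print(fitpot([s],(602,210),52))
E
```

```text
clock: 29.25
ee_pos: [596.9, 24.3, 16.0]
tcp_rot: [[-0.071, 0.997, -0.001], [0.997, 0.071, 0.0], [0.0, -0.001, -1.0]]
wrist_force: [1.0, -3.0, 1.1]
finger_gap: 39.8
grip_force: 1.8
clock: 30.05
ee_pos: [594.4, 66.4, 16.1]
tcp_rot: [[0.06, 0.998, -0.0], [0.998, -0.06, 0.0], [0.0, -0.0, -1.0]]
wrist_force: [0.4, -0.9, -1.1]
finger_gap: 40.1
grip_force: 0.6
clock: 30.85
ee_pos: [599.2, 138.5, 16.1]
tcp_rot: [[0.061, 0.998, -0.0], [0.998, -0.061, -0.0], [-0.0, -0.0, -1.0]]
wrist_force: [-0.0, -2.2, 0.6]
finger_gap: 40.0
grip_force: 0.8
clock: 31.35
ee_pos: [599.4, 151.3, 16.2]
tcp_rot: [[0.061, 0.998, 0.0], [0.998, -0.061, 0.0], [0.0, 0.0, -1.0]]
wrist_force: [-0.6, -1.1, -0.5]
finger_gap: 40.0
grip_force: 0.7
[603.03516713 198.3104699 ]
```

```bash
python3 -m handwheel '[0,2,0,0,0,0,40,0,4,0,0,0,0,40,0,6,0,0,0,0,40,0,7,0,0,0,0,40,0,7,0,0,0,0,40]'
python3 -m handwheel '[0,1,0,0,0,0,40,0,2,0,0,0,0,40,0,2,0,0,0,0,40]'
python3 -m handwheel '[0,1,0,0,0,0,40,0,2,0,0,0,0,40,0,2,0,0,0,0,40]'
```

```text
clock: 31.9
ee_pos: [599.3, 158.6, 16.2]
tcp_rot: [[0.061, 0.998, -0.0], [0.998, -0.061, 0.0], [0.0, -0.0, -1.0]]
wrist_force: [0.3, -0.5, 0.5]
finger_gap: 39.8
grip_force: 0.4
clock: 32.2
ee_pos: [599.3, 160.4, 16.2]
tcp_rot: [[0.061, 0.998, -0.0], [0.998, -0.061, 0.0], [0.0, -0.0, -1.0]]
wrist_force: [0.1, -1.1, -1.0]
finger_gap: 39.8
grip_force: 0.6
clock: 32.5
ee_pos: [599.4, 161.8, 16.2]
tcp_rot: [[0.061, 0.998, 0.0], [0.998, -0.061, -0.001], [-0.001, 0.0, -1.0]]
wrist_force: [-0.4, -4.0, -0.4]
finger_gap: 39.7
grip_force: 1.6
```

```bash
python3 -m handwheel '[0,1,0,0,0,0,40,0,2,0,0,0,0,40,0,2,0,0,0,0,40]'
python3 -m handwheel '[-1,-15,0,0,0,0,40,-2,-40,0,0,0,0,40,-4,-70,0,0,0,0,40,-4,-70,50,0,0,0,40,-4,-70,100,0,0,0,40,-30,-120,120,0,0,0,40,-60,-160,120,0,0,0,40,-90,-195,120,0,0,0,40]'
python3 -m handwheel '[-60,-250,0,0,0,0,40,-60,-250,0,0,0,0,40,-60,-250,0,0,0,0,40,-60,-250,0,0,0,0,40,-60,-250,0,0,0,0,40,-60,-250,0,0,0,0,40]'
python3 - <<'E'
from h import *
t=snap('top','t13');s=snap('side','s13'); 
for n,h,x in(('low',52,(603,198)),('mid',66,(609,273)),('tall',80,(613,348))): print(n,fitpot([t],x,h))
a=cv2.resize(t['color'][120:320,80:480,::-1],None,fx=2,fy=2); b=cv2.resize(s['color'][130:390,160:360,::-1],(230,300)); 
cv2.imwrite('pics/v13.png',cv2.resize(t['color'][:,:,::-1],None,fx=1,fy=1)); a[0:0]=0
c=np.zeros((600,800,3),np.uint8); c[:400]=a; c[400:,:]=cv2.resize(s['color'][250:390,0:560,::-1],(800,200)); cv2.imwrite('pics/v13.png',c)
E
```

```text
clock: 32.8
ee_pos: [599.3, 162.0, 16.2]
tcp_rot: [[0.062, 0.998, -0.0], [0.998, -0.062, -0.005], [-0.005, 0.0, -1.0]]
wrist_force: [-0.3, -8.1, 1.8]
finger_gap: 40.1
grip_force: 3.5
clock: 33.6
ee_pos: [513.2, -27.8, 137.4]
tcp_rot: [[0.06, 0.998, 0.004], [0.998, -0.06, 0.001], [0.001, 0.004, -1.0]]
wrist_force: [-0.5, -0.2, -0.5]
finger_gap: 39.9
grip_force: 0.0
clock: 34.2
ee_pos: [452.0, -281.8, 136.4]
tcp_rot: [[0.067, 0.998, 0.002], [0.998, -0.067, -0.002], [-0.001, 0.002, -1.0]]
wrist_force: [0.1, 0.7, 0.4]
finger_gap: 39.9
grip_force: 0.0
low [602.89087193 197.53328135]
mid [609.34949842 273.22821497]
tall [613.21120834 348.07695546]
```

View pics/v13.png

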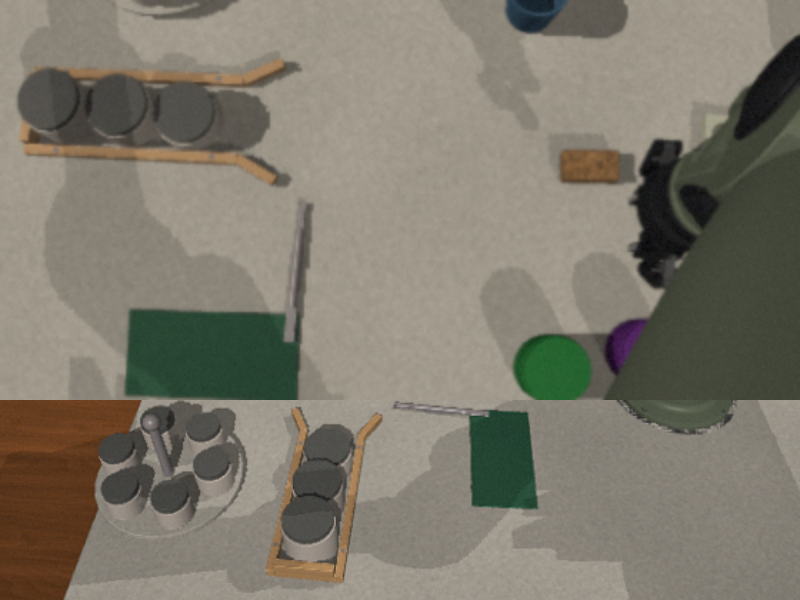

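All three stand upright in single file in the top crop, at about (49,98), (118,103) and (185,111). The block, tool and mug look unmoved. The low push seems to have shifted the row by about 1 mm, so I'm checking that it is really against the stop.

Run:
```python
from h import *
L=lambda n:pickle.load(open(f'pics/{n}.pkl','rb'))
for n in('s6','s7','s9','s10','s13'): print(n,np.round(fitpot([L(n)],(613,358),80),1))
s=L('s13');t=L('t13')
for n in ('top0','t10','t13'):
  i=L(n); print(n,np.round(fitpot([i],(613,348),80),1),np.round(fitpot([i],(609,273),66),1))
a=cv2.resize(s['color'][290:390,180:260,::-1],None,fx=6,fy=6,interpolation=cv2.INTER_CUBIC)
b=cv2.resize(t['color'][140:215,80:133,::-1],None,fx=6,fy=6,interpolation=cv2.INTER_CUBIC)
c=np.zeros((600,800,3),np.uint8); c[:,:480]=a; c[:450,480:798]=b; cv2.imwrite('pics/v14.png',c)
```

```text
s6 [613.3 358.6]
s7 [612.8 358. ]
s9 [613.6 358.4]
s10 [613.3 358.5]
s13 [613.3 358.5]
top0 [592.3 336.6] [624.1 249. ]
t10 [612.8 347.4] [609.3 271.6]
t13 [613.2 348.1] [609.3 273.2]
```

View pics/v14.png

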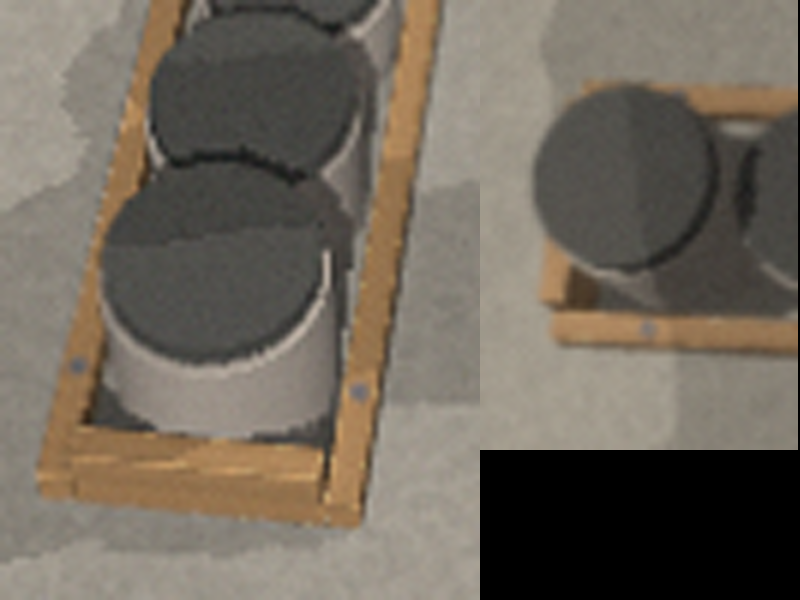

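Run:
```python
from h import *
s=pickle.load(open('pics/s13.pkl','rb'))
px=lambda u,v:((u+.5)/6-.5+180,(v+.5)/6-.5+290)
st=ray(s,[px(80,427),px(322,451)],30); f=ray(s,[px(212,363)],68)
print(st,f)
m=ray(s,[px(240,433)],30); print('pot body at edge z30',m)
d=np.array([.061,.998]); g=lambda p:(p[:,:2]-[601,139])@d
print('stop y',g(st),'pot front y (lid r36 -> +2)',g(f)+2)
```

```text
[[655.76228802 390.88636046  30.        ]
 [575.76244222 396.1226999   30.        ]] [[609.45970864 388.5076358   68.        ]]
pot body at edge z30 [[603.10541906 390.65758932  30.        ]]
stop y [254.72308731 255.06896348] pot front y (lid r36 -> +2) [251.52466276]
```

The side view puts the tall pot's front and the stop's edge within a few mm, which is about the picking error. There is time for one firmer push of the whole row, which will settle it.

```bash
python3 -m handwheel '[146,375,0,0,0,0,40,146,375,0,0,0,0,40,146,375,0,0,0,0,40,146,375,0,0,0,0,40,146,375,0,0,0,0,40,146,375,0,0,0,0,40,146,375,0,0,0,0,40,146,375,0,0,0,0,40]'
python3 -m handwheel '[0,0,0,0,0,0,40,0,0,-45,0,0,0,40,0,0,-90,0,0,0,40,0,0,-115,0,0,0,40,0,0,-120,0,0,0,40]'
python3 - <<'E'
from h import *
print(ctrl.read_state()['ee_pos'])
E
```

```text
clock: 35.1
ee_pos: [597.1, 100.6, 136.2]
tcp_rot: [[0.058, 0.998, -0.0], [0.998, -0.058, 0.001], [0.001, -0.0, -1.0]]
wrist_force: [1.3, -1.0, 0.8]
finger_gap: 39.7
grip_force: 0.0
clock: 35.6
ee_pos: [593.5, 97.3, 12.6]
tcp_rot: [[0.059, 0.998, -0.007], [0.998, -0.059, 0.001], [0.0, -0.007, -1.0]]
wrist_force: [-1.1, 0.5, 0.2]
finger_gap: 40.3
grip_force: 0.0
[593.48953152  97.32715586  12.64401721]
```

```bash
python3 -m handwheel '[1,15,0,0,0,0,40,2,35,0,0,0,0,40,3,48,0,0,0,0,40,3,54,0,0,0,0,40,4,58,0,0,0,0,40,4,61,0,0,0,0,40,4,64,0,0,0,0,40,4,66,0,0,0,0,40]'
python3 -m handwheel '[0,1,0,0,0,0,40,0,3,0,0,0,0,40,0,5,0,0,0,0,40,0,5,0,0,0,0,40]'
python3 -m handwheel '[0,2,0,0,0,0,40,0,4,0,0,0,0,40,0,4,0,0,0,0,40]'
```

```text
clock: 36.4
ee_pos: [601.7, 160.4, 16.2]
tcp_rot: [[0.062, 0.998, -0.0], [0.998, -0.062, -0.003], [-0.004, -0.0, -1.0]]
wrist_force: [-1.7, -6.9, 3.2]
finger_gap: 39.9
grip_force: 3.3
clock: 36.8
ee_pos: [600.2, 162.1, 16.1]
tcp_rot: [[0.063, 0.998, -0.003], [0.998, -0.063, -0.01], [-0.01, -0.003, -1.0]]
wrist_force: [-4.3, -13.1, 6.8]
finger_gap: 40.3
grip_force: 6.4
clock: 37.1
ee_pos: [599.9, 162.4, 16.1]
tcp_rot: [[0.065, 0.998, -0.004], [0.998, -0.065, -0.017], [-0.017, -0.003, -1.0]]
wrist_force: [-5.3, -21.2, 9.7]
finger_gap: 40.0
grip_force: 10.4
```

With 21 N the row did not move (TCP y 162.4 against 162.0), so it is solid against the stop. I'll back away, check and hand in.

```bash
python3 -m handwheel '[0,-6,0,0,0,0,40,-1,-20,0,0,0,0,40,-2,-45,0,0,0,0,40,-4,-75,0,0,0,0,40,-4,-75,50,0,0,0,40,-4,-75,100,0,0,0,40,-40,-110,120,0,0,0,40,-80,-140,120,0,0,0,40]'
python3 -m handwheel '[-60,-250,0,0,0,0,40,-60,-250,0,0,0,0,40,-60,-250,0,0,0,0,40,-60,-250,0,0,0,0,40,-60,-250,0,0,0,0,40,-60,-250,0,0,0,0,40,-60,-250,0,0,0,0,40]'
python3 - <<'E'
from h import *
t=snap('top','t15')
for n,h,x in(('low',52,(603,198)),('mid',66,(609,273)),('tall',80,(613,348))): print(n,np.round(fitpot([t],x,h),1))
d=cv2.absdiff(t['color'],pickle.load(open('pics/top0.pkl','rb'))['color']).max(2)
for n,(u,v,w,h) in dict(mug=(330,98,36,40),tool=(218,218,16,74),block=(360,195,32,17)).items(): print(n,d[v:v+h,u:u+w].mean(),(d[v:v+h,u:u+w]>40).mean())
print(ctrl.read_state()['clock'],ctrl.job_done())
E
```

```text
clock: 37.9
ee_pos: [528.4, 32.2, 139.7]
tcp_rot: [[0.06, 0.998, 0.009], [0.998, -0.06, -0.0], [0.0, 0.009, -1.0]]
wrist_force: [-0.6, -0.9, 0.2]
finger_gap: 40.1
grip_force: 0.0
clock: 38.6
ee_pos: [464.4, -218.3, 136.0]
tcp_rot: [[0.065, 0.998, 0.001], [0.998, -0.065, 0.0], [0.0, 0.001, -1.0]]
wrist_force: [1.1, 0.8, 0.5]
finger_gap: 40.1
grip_force: 0.0
low [603.5 197. ]
mid [611.6 273.1]
tall [613.4 347.8]
mug 14.532638888888888 0.0
tool 24.065033783783782 0.07685810810810811
block 37.018382352941174 0.3069852941176471
the job is handed in; nothing more can be done
38.65 None
```

The tall, middle and low pots were pushed home in that order, upright in single file against the end stop, and I handed the job in at 38.7 s. The row did not give under a 21 N push; the sculpting tool, block and mug looked unmoved in the last overhead picture I viewed, but the arm hid most of the dish and part of the block in the final check.

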